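Hold a project box square in its jig with a stubby driver

ROBOT

A 6-joint arm with a two-finger parallel gripper is mounted at the origin on the work surface. World frame = base frame: x ahead of the robot, y to its left, z up, the work surface at z = 0. Lengths are in mm, angles in rad, forces in N, time in s.
With the tool pointing down it reaches from about 425 to 950 mm from the base axis. Payload 14.7 kg.
Tool frame: the origin (TCP) lies at the very end of the fingers, on their centre line; the grasp point (between the pads) lies 19 mm behind it; z points along the fingers, y is the line along which they close (so a half turn about z gives the same grasp; the last joint's range is limited). The gripper opens to 85 mm and grips with 20 to 120 N. Pads are 22 mm wide; open, the fingers measure 114 mm over their backs; the gripper's body (76 mm by 85 mm) begins 54 mm behind the grasp point. The pads swing forward as they close: fully open they stand 13 mm farther back than shut.
Start: joints at [-1.194, 0.48, 1.596, -0, 1.065, -0.047], TCP at [267.312, -592.483, 231.297] pointing down, gripper open.
Joint ranges: [-2.75, 2.75], [-0.82, 2.05], [0.23, 2.67], [-1.56, 4.7], [0.09, 2.69], [-2.92, 2.92]. Speed limits (rad/s): [1.89, 1.89, 2.39, 3.01, 3.01, 3.01].

INTERFACE

Orientations are given as a rotation vector (axis times angle).
In Python, from plant import sense, viewer, job gives the robot as it stands. The module is installed in compiled form; this text tells all that it offers.
- The arm moves only by the tool drive_tool, never from a script. Its argument "deltas" is one flat list of numbers, 7 for each row, row after row: the opening, from 0 (shut) to 1 (fully open), then the shift along the world's x, y, z in mm, then the turn, a rotation vector about the world's x, y, z in degrees. A call has 1 to 20 rows; each row is the pose to reach, as a shift and turn from the pose commanded when the call began; what a row does not reach only later rows make up. A row lasts 1/10 s, in which the tool goes at most 50 mm and 8.59 degrees, less where a joint would pass 70% of its speed; a pose out of reach is approached as far as the arm can. A call with a gripper value outside its range is refused whole. The fingers move at their own pace and stop on an object; the grip force is fixed at half the most. Time passes only in rows, so rows that repeat a pose let the fingers close. It gives the time, the measured TCP pose, the force, the opening and the grip force at its end, in the units of the state.
- sense(): the state, without advancing time (a new reading comes with each control period).
- viewer.snapshot(name): name is "side" or "top"; returns a dict with "image" (400x640x3 uint8, red, green, blue), "vfov" (degrees; the focal length in pixels is half the picture's height over the tangent of half this angle, whatever the lens; pixels are square), "cx", "cy" (the principal point, pixels), "cam_to_world" (4x4, takes a point from camera to world coordinates). Camera axes: x right, y up, looking along -z (the intrinsics and any distortion apply to the point x, -y, -z); pixel columns grow to the right and rows downward; lengths in mm; the calibration is good to about 2 mm. A picture is of the moment at which its call begins. There is no depth.
- job.hand_in(): hands the job in; it is judged then, once.
Trained networks look in a picture, given as the dict that the camera call returned (one of the last four; its "shot" number tells which), for a name from the list of things; names that differ only in an ending like _2 or _b are one class to them, and where a whole thing is asked for, a point or a joint stands for the part that bears it (a point fixed in the world has none). Each returns a list of dicts, best first, with "score" (0 to 1); they miss things now and then, are a little off and sometimes report something else, mostly with a low value. They report only what shows in the picture. A call takes as long as a camera call. They do not tell look-alikes from the thing itself.
- viewer.find_in(picture, thing): "location" ([x, y, z] in mm, in world coordinates, good to about 4 mm: the middle of the surface that is visible of it).
- viewer.cut_out(picture, thing): "mask" (400x640 bool, what is visible of it).
The state is a dict: "time": time; "qpos": joint angles; "dq": joint speeds; "joint_efforts": joint torques, N m; "position": TCP position; "ee_rot": TCP orientation; "ft_force": force on the tool from outside, world axes, zero at the start; "torque": the same for the moment, N m; "gripper_width": opening from 0.0 (shut) to 1.0 (fully open); "gripper_force": force on a finger pad.
Only numpy, scipy, OpenCV 4.12 (cv2) and the standard library are available. Lean on these libraries where they do the work, as an engineer would, in place of code of your own. Each camera call takes 0.05 s, during which the arm holds its last target. There are 200 camera calls.

TASK

Take the blue driver out of its stand, put its tip into the recess of the captive knob on top of the project box, and with it push the box across the jig board until its long side lies flush along the aluminium fence. Finish while holding it there with one firm slanting push through the driver, against the fence and down on the board at once: keep gripping and pushing and do not let go. Only the driver may touch the box; the red driver and everything loose on the table stay where they are.

Things in the scene. Friction and masses are not known exactly. Their poses are not given: they have to be found in the camera images.
- blue_driver: Driver to use: blue round handle, 90 g, 90 mm long. Shank 9 mm thick, 32 mm long (last 3 mm taper to 6 mm); above it the handle, 28 mm thick, 58 mm long. Origin at the tip's end, z up the handle. Starts upright in a stand hole, tip down 4 mm above the table, the handle's shoulder on the stand's top, so the handle spans 36 to 94 mm above the table. Lift 35 mm straight up to clear the hole.
- driver_tip (a point): The centre of the end of the blue driver's tip.
- red_driver: The same driver with a red handle, in the other hole of the stand, 90 mm away from the blue one. Not to be used or moved.
- stand: Fixed wooden block 140 x 50 x 36 mm with two 12 mm holes in its top at x = -45 and +45 mm, 34 mm deep; origin at the centre of its underside, x along its length. Which hole holds which driver varies.
- box: Loose project box, blue, aluminium lid, 100 mm (x) x 60 mm (y) x 30 mm high, about 0.4 kg. Origin at the centre of its underside; its +y long side faces the fence. Starts on the jig board, 4 to 11 cm short of the fence, turned up to 0.25 rad from it. A black captive knob, 36 mm in diameter, 14 mm high, in the middle of the lid can spin but not come off.
- recess (a point): Centre of the mouth of the round recess in the captive knob, on the box's middle axis, 44 mm above its underside. Recess 14 mm in diameter, 12 mm deep (floor 32 mm above the box's underside): the 9 mm tip has 2.5 mm of play all round. Axes as the box.
- box_back (a point): The middle of the lower edge of the box's long side that is to touch the fence (box y = +30 mm). Its axes are those of the box.
- jig: Fixed jig: plywood board 240 mm (its x) x 200 mm (its y) on rubber feet, its top 16 mm above the table, with an aluminium fence along it. Origin at the centre of its underside on the table; +y points towards the fence.
- board: The plywood board of the jig, 12 mm thick; origin at the centre of its underside, 4 mm above the table; axes as the jig. The box slides on it easily (friction coefficient about 0.3), but pressing down makes it drag.
- fence: The aluminium fence of the jig, 240 mm long, 10 mm thick, its top 42 mm above the board (58 mm above the table). Its face towards the box is the upright plane through point fence_face. A firm hold here means about 10 N towards the fence and 10 N down.
- fence_face (a point): The middle of the lower edge of the fence's face, at board-top height, jig y = +80 mm. Its x runs along the fence, its +y points into the fence, square to its face, away from the box: the box must be pushed along this +y.
- solder_reel: Grey reel of solder, 56 mm in diameter, 30 mm high, loose on the table, to be left alone; origin at the centre of its underside.
- flux_tin: Small brass-coloured tin with a steel lid, 48 mm in diameter, 28 mm high, loose, to be left alone; origin at the centre of its underside.
- circuit_board: Blue circuit board 90 x 50 mm, about 18 mm high with its components, lying loose beyond the stand, to be left alone; origin at the centre of its underside.
Not all that is in view belongs to the job. Leave any turquoise look-alike of the blue_driver alone. Of the things shaped like the stand, the wooden one is meant.

How it is judged:
By the outcome, as a careful person would: the job done as asked, in the order asked, and still so for the second after the job is handed in, while the arm keeps its last pose, push and grip.
It also fails if it takes over 42 s, if anything falls off the work surface, if the arm or the gripper's body presses on something with over 40 N, if the wrist force passes 120 N, or if a joint passes its speed limit or range.

## Working session

There is one attempt and no reset: what is moved stays moved. The work goes in short steps, Python scripts to look and compute and a tool call to move; the robot and the scene stay as the last step left them, time stands still between calls to the robot, and variables do not carry over. Pictures are saved under pics/ and viewed, at most 10 in all, crops included, and the job is handed in when it is done.

Besides the shell and the picture viewer there is one more tool, called after ">>>" by a JSON object that holds its "api" and its "payload". drive_tool: Moves the arm, as the interface text tells. Its arguments: {"type":"object","properties":{"deltas":{"type":"array"}},"required":["deltas"]}

```bash
mkdir -p pics; cat > h.py <<'E'
import numpy as np, cv2
from plant import sense, viewer, job
def K(p):
    f=200/np.tan(np.radians(p["vfov"])/2); return f
def plane(p,u,v,z):
    f=K(p); d=np.array([(u-p["cx"])/f,-(v-p["cy"])/f,-1]); T=np.array(p["cam_to_world"])
    d=T[:3,:3]@d; o=T[:3,3]; return o+d*(z-o[2])/d[2]
def proj(p,X):
    T=np.linalg.inv(np.array(p["cam_to_world"])); c=T[:3,:3]@np.array(X)+T[:3,3]; f=K(p)
    return np.array([p["cx"]+f*c[0]/-c[2],p["cy"]-f*c[1]/-c[2]])
def save(p,n): cv2.imwrite("pics/"+n,p["image"][:,:,::-1])
E
python3 - <<'E'
from h import *
s=sense();print(s["position"],s["ee_rot"],s["gripper_width"])
for n in("side","top"):
    p=viewer.snapshot(n);save(p,n+"0.png");print(n,{k:v for k,v in p.items() if k not in("image",)})
    for t in("blue_driver","red_driver","stand","box","recess","jig","fence","solder_reel","flux_tin","circuit_board"):
        print(t,[(round(r["score"],2),np.round(r["location"]),np.round(proj(p,r["location"]))) for r in viewer.find_in(p,t)])
E
```

```text
[ 267.17021328 -592.09928073  230.62614794] [-3.07006850e+00 -6.60551218e-01  3.47636580e-04] 0.9999917068077615
side {'vfov': 46.915329212890946, 'cx': 317.42360613335103, 'cy': 213.2458491169885, 'cam_to_world': array([[ 9.85466669e-01,  9.64179918e-02, -1.39853552e-01,
         4.94096221e+02],
       [-1.69476288e-01,  6.14004156e-01, -7.70893433e-01,
        -8.35230820e+02],
       [ 1.15426657e-02,  7.83391644e-01,  6.21421193e-01,
         6.87118096e+02],
       [ 0.00000000e+00,  0.00000000e+00,  0.00000000e+00,
         1.00000000e+00]]), 'shot': 1}
blue_driver [(0.96, array([ 474., -185.,   71.]), array([246., 258.])), (0.88, array([ 553., -252.,   74.]), array([291., 277.])), (0.72, array([ 466., -263.,   73.]), array([244., 288.]))]
red_driver [(0.77, array([ 637., -281.,   75.]), array([340., 283.])), (0.72, array([ 596., -268.,   33.]), array([316., 296.]))]
stand [(0.7, array([ 595., -270.,   34.]), array([315., 297.])), (0.7, array([ 796., -305.,   36.]), array([425., 297.]))]
box [(0.82, array([538.,  32.,  49.]), array([270., 197.]))]
recess [(0.8, array([536.,  3
[... 1379 characters left out ...]
[(0.88, array([ 595., -255.,   36.]), array([391., 211.])), (0.81, array([ 798., -295.,   36.]), array([403., 133.])), (0.62, array([ 557., -238.,   89.]), array([388., 226.]))]
box [(0.88, array([544.,  52.,  45.]), array([269., 234.]))]
recess [(0.89, array([540.,  53.,  47.]), array([269., 235.])), (0.66, array([ 593., -252.,   36.]), array([390., 212.]))]
jig [(0.63, array([492., 100.,  17.]), array([252., 255.]))]
fence [(0.55, array([504., 162.,  56.]), array([224., 251.]))]
solder_reel [(0.85, array([ 439., -415.,   28.]), array([457., 272.]))]
flux_tin [(0.63, array([ 575., -425.,   29.]), array([458., 218.]))]
circuit_board [(0.64, array([ 770., -125.,    4.]), array([338., 148.]))]
```

View pics/side0.png

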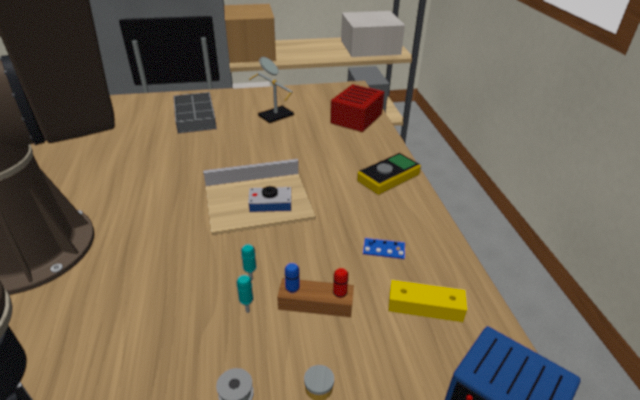

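View pics/top0.png

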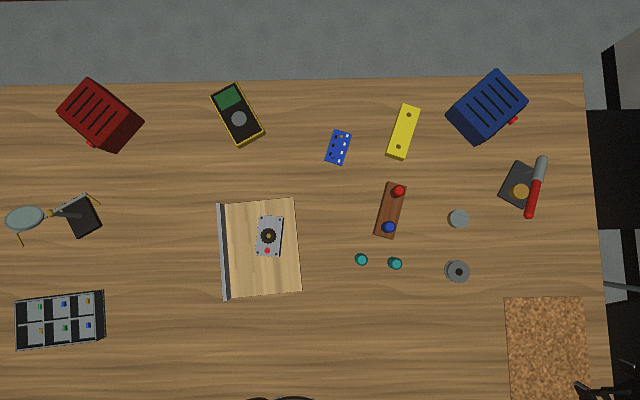

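```bash
python3 - <<'E'
from h import *
ps={}
for n in("side","top"):
    p=viewer.snapshot(n);ps[n]=p
    def m(t,k=0):
        r=viewer.cut_out(p,t); return r
    for t in("blue_driver","red_driver","stand","recess","box","fence","jig"):
        for r in viewer.cut_out(p,t)[:3]:
            v,u=np.nonzero(r["mask"]); 
            if len(u)==0: continue
            q=cv2.minAreaRect(np.c_[u,v].astype(np.float32))
            print(n,t,round(r["score"],2),len(u),"cen",u.mean().round(1),v.mean().round(1),"rect",np.round(cv2.boxPoints(q)).tolist(),"top",v.min(),"bot",v.max())
# rays
p=ps["top"]
print("blue top",plane(p,389.2,227,94),"red",plane(p,399,190.5,94),"knob",plane(p,268.5,236,60))
p=ps["side"]
print("blue top",plane(p,291.5,267,94),"red",plane(p,341,272,94),"knob",plane(p,270,191,60))
a=cv2.resize(ps["side"]["image"][150:320,190:370],None,fx=4,fy=3.5,interpolation=2)
a=cv2.resize(ps["side"]["image"][150:320,190:370],None,fx=3.3,fy=3.3,interpolation=2)[:,:,::-1]
cv2.imwrite("pics/c1.png",a)
b=cv2.resize(ps["top"]["image"][175:310,205:415],None,fx=3.8,fy=3.8,interpolation=2)[:,:,::-1]
cv2.imwrite("pics/c2.png",b)
E
```

```text
side blue_driver 0.92 407 cen 291.9 277.9 rect [[284.0, 263.0], [299.0, 263.0], [299.0, 293.0], [284.0, 293.0]] top 263 bot 293
side blue_driver 0.61 488 cen 244.8 292.0 rect [[237.0, 275.0], [253.0, 275.0], [253.0, 312.0], [237.0, 312.0]] top 275 bot 312
side blue_driver 0.27 1069 cen 269.6 199.2 rect [[247.0, 187.0], [290.0, 185.0], [291.0, 211.0], [248.0, 212.0]] top 186 bot 212
side red_driver 0.9 411 cen 340.3 282.8 rect [[333.0, 268.0], [348.0, 268.0], [348.0, 298.0], [333.0, 298.0]] top 268 bot 298
side stand 0.72 2107 cen 315.1 299.0 rect [[276.0, 310.0], [279.0, 276.0], [354.0, 283.0], [351.0, 318.0]] top 278 bot 317
side stand 0.64 5016 cen 252.7 196.7 rect [[203.0, 172.0], [305.0, 157.0], [314.0, 221.0], [212.0, 236.0]] top 160 bot 234
side stand 0.58 2577 cen 427.2 301.0 rect [[386.0, 312.0], [391.0, 279.0], [469.0, 290.0], [465.0, 323.0]] top 280 bot 322
side recess 0.83 1053 cen 269.5 199.4 rect [[247.0, 187.0], [290.0, 185.0], [291.0, 211.0], [248.0, 213.0]] top 186 bot 212
side box 0.84 1061 cen 269.6 199.3 rect [[247.0, 187.0], [290.0, 185.0], [291.0, 211.0], [248.0,
[... 1693 characters left out ...]
, [303.0, 291.0], [230.0, 298.0]] top 197 bot 297
top jig 0.7 6562 cen 256.7 249.9 rect [[213.0, 204.0], [294.0, 196.0], [303.0, 293.0], [222.0, 300.0]] top 197 bot 300
top jig 0.54 859 cen 388.2 211.1 rect [[372.0, 234.0], [386.0, 180.0], [408.0, 186.0], [393.0, 240.0]] top 182 bot 238
top jig 0.36 139 cen 397.1 191.3 rect [[389.0, 193.0], [399.0, 183.0], [406.0, 190.0], [396.0, 200.0]] top 185 bot 197
blue top [ 554.24760921 -239.15634654   94.        ] red [ 640.51212132 -265.9110141    94.        ] knob [538.85012017  51.2476687   60.        ]
blue top [ 554.93485621 -245.9546212    94.        ] red [ 640.56372558 -272.35112963   94.        ] knob [540.32500554  41.93077819  60.        ]
```

View pics/c1.png

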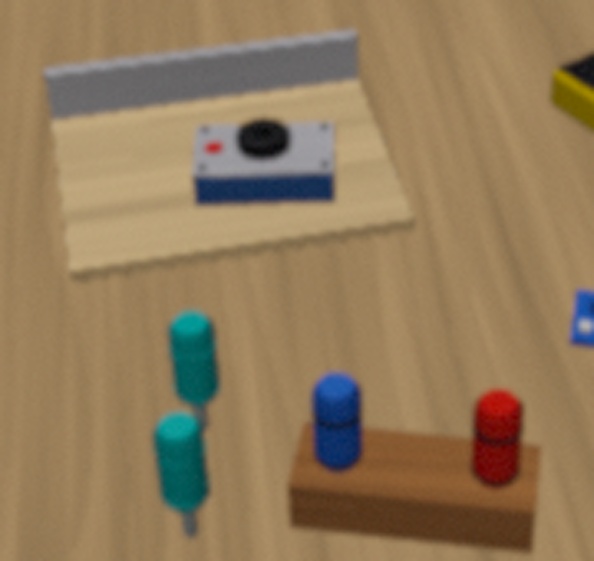

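View pics/c2.png

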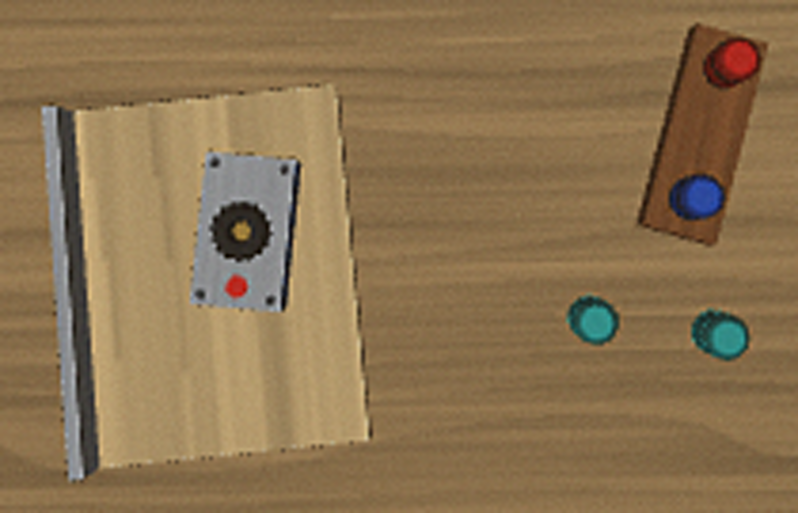

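```bash
python3 - <<'E'
from h import *
p=viewer.snapshot("top")
def C(x,y,z): return plane(p,205+x/3.8-.4,175+y/3.8-.4,z)[:2]
a,b=C(57,108,58),C(83,476,58); d=a-b; print("fence",a,b,np.linalg.norm(d),"yaw",np.arctan2(d[1],d[0]))
a,b=C(335,86,16),C(370,438,16); d=a-b; print("board front",a,b,np.linalg.norm(d),"yaw",np.arctan2(d[1],d[0]))
q=[C(*c,46) for c in((208,152),(300,159),(284,312),(192,304))]
for i in range(4):
    d=q[i]-q[(i+1)%4]; print(np.linalg.norm(d),np.arctan2(d[1],d[0]))
print("box cen",np.mean(q,0),"knob",C(242,231,60),"blue",C(705,196,94),"red",C(739,61,94))
from scipy.spatial.transform import Rotation as R
print(R.from_rotvec(sense()["ee_rot"]).as_matrix().round(3), sense()["time"])
E
```

```text
fence [622.64116138 172.91123438] [387.72068274 153.48069884] 235.72266966558237 yaw 0.0825232764507622
board front [638.05301999  -5.24193167] [402.13100857 -26.17478153] 236.8488540755158 yaw 0.08849609057035784
60.94366027831607 1.4752211767018157
99.9718086037726 -0.11159765064162476
60.27516808340863 -1.675267789973663
99.42711426694174 3.0366552080187783
box cen [540.2102187   51.33524222] knob [540.34816171  51.77327556] blue [ 556.13490193 -241.41492259] red [ 640.14189619 -266.07091013]
[[ 0.912  0.411  0.   ]
 [ 0.411 -0.912 -0.   ]
 [-0.     0.    -1.   ]] 1.95
```

>>> {"api": "drive_tool", "payload": {"deltas": [1,288,349,-60,0,0,-19,1,288,349,-60,0,0,-19,1,288,349,-60,0,0,-19,1,288,349,-60,0,0,-19,1,288,349,-60,0,0,-19,1,288,349,-60,0,0,-19,1,288,349,-60,0,0,-19,1,288,349,-60,0,0,-19,1,288,349,-60,0,0,-19,1,288,349,-96,0,0,-19,1,288,349,-96,0,0,-19,1,288,349,-96,0,0,-19,1,288,349,-96,0,0,-19]}}

```text
time: 3.25
position: [555.4, -244.6, 136.5]
ee_rot: [3.138, 0.143, 0.002]
ft_force: [-0.7, 0.2, 0.4]
gripper_width: 1.001
gripper_force: 0.0
```

```bash
python3 - <<'E'
from h import *
s=sense();print(s["position"],s["ee_rot"],s["time"],s["ft_force"])
ims=[]
for n,(u,v) in(("side",(291,265)),("top",(390,227))):
    p=viewer.snapshot(n);x=s["position"];print(proj(p,x))
    a=p["image"][v-65:v+35,u-50:u+50];ims.append(cv2.resize(a,(400,400),interpolation=2))
cv2.imwrite("pics/d1.png",np.hstack(ims)[:,:,::-1])
E
```

```text
[ 555.41521864 -244.57309851  136.47768238] [3.13759399e+00 1.43381529e-01 1.63772784e-03] 3.25 [-0.69240172  0.23630114  0.44101883]
[291.10464314 249.1465929 ]
[394.82205293 225.92250036]
```

View pics/d1.png

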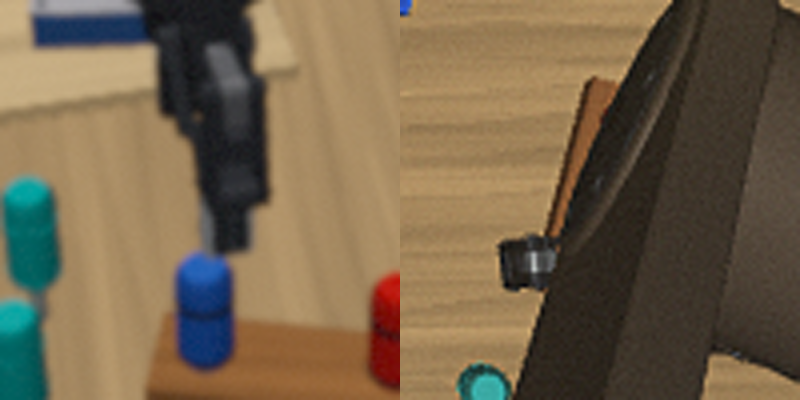

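>>> {"api": "drive_tool", "payload": {"deltas": [1,0,0,-40,0,0,0,1,0,0,-75,0,0,0,1,0,0,-94,0,0,0,1,0,0,-94,0,0,0,1,0,0,-94,0,0,0,0,0,0,-94,0,0,0,0,0,0,-94,0,0,0,0,0,0,-94,0,0,0,0,0,0,-94,0,0,0,0,0,0,-94,0,0,0,0,0,0,-94,0,0,0,0,0,0,-94,0,0,0]}}

```text
time: 4.55
position: [555.6, -243.4, 42.0]
ee_rot: [3.138, 0.145, 0.001]
ft_force: [-2.0, 1.8, 10.0]
gripper_width: 0.316
gripper_force: 58.3
```

>>> {"api": "drive_tool", "payload": {"deltas": [0,0,0,10,0,0,0,0,0,0,25,0,0,0,0,0,0,45,0,0,0,0,0,0,75,0,0,0,0,0,0,95,0,0,0,0,0,0,95,0,0,0]}}

```text
time: 5.15
position: [557.1, -244.4, 140.3]
ee_rot: [3.136, 0.145, 0.008]
ft_force: [-0.1, 0.4, -1.1]
gripper_width: 0.313
gripper_force: 58.9
```

```bash
python3 - <<'E'
from h import *
s=sense();print(s["position"],s["gripper_width"],s["time"],s["ft_force"])
p=viewer.snapshot("side")
x=s["position"]
print(proj(p,x),proj(p,x-[0,0,38]))
a=p["image"][190:290,240:340]
cv2.imwrite("pics/d2.png",cv2.resize(a,(500,500),interpolation=2)[:,:,::-1])
E
```

```text
[ 557.06585179 -244.37019317  140.27858783] 0.3126534056150684 5.15 [-0.06324302  0.4409182  -1.14846508]
[291.97780085 247.3654371 ] [292.45950096 262.96808825]
```

View pics/d2.png

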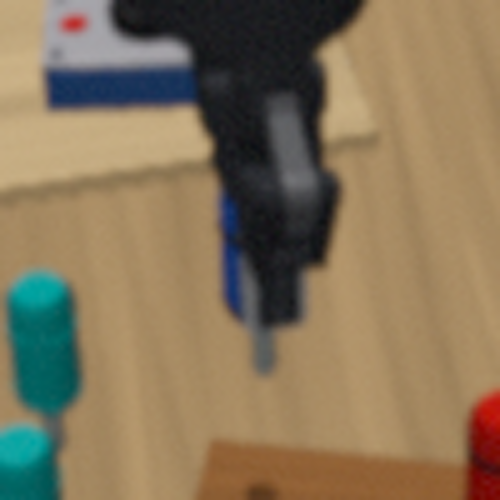

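>>> {"api": "drive_tool", "payload": {"deltas": [0,-2,40,0,0,0,0,0,-4,80,0,0,0,0,0,-6,125,0,0,0,0,0,-9,170,0,0,0,0,0,-11,210,0,0,0,0,0,-13,250,0,0,0,0,0,-14,275,-8,0,0,0,0,-15,288,-15,0,0,0,0,-15,293,-20,0,0,0,0,-15,293,-23,0,0,0,0,-15,293,-23,0,0,0,0,-15,293,-23,0,0,0]}}

```text
time: 6.4
position: [540.5, 48.5, 113.3]
ee_rot: [3.138, 0.143, -0.0]
ft_force: [0.2, -0.0, -1.5]
gripper_width: 0.308
gripper_force: 59.2
```

```bash
python3 - <<'E'
from h import *
s=sense();x=s["position"];print(x,s["gripper_width"],s["time"],s["ft_force"])
P=[viewer.snapshot(n) for n in("side","top")]
p=P[0]
print("tip",proj(p,x-[0,0,38]),"mouth below tip",proj(p,[x[0],x[1],60]),"px/mm y",proj(p,[x[0],x[1]+10,60])-proj(p,[x[0],x[1],60]))
a=cv2.resize(p["image"][145:225,230:310],(480,480),interpolation=2)
b=cv2.resize(P[1]["image"][180:290,205:315],(480,480),interpolation=2)[:,:310]
cv2.imwrite("pics/d3.png",np.hstack([a,b])[:,:,::-1])
E
```

```text
[540.47733552  48.48483382 113.2732097 ] 0.3076501690940975 6.4 [ 0.20343529 -0.03218968 -1.52146334]
tip [269.46534016 184.00116003] mouth below tip [269.81238718 189.37702705] px/mm y [-0.38159094 -2.43831506]
```

View pics/d3.png

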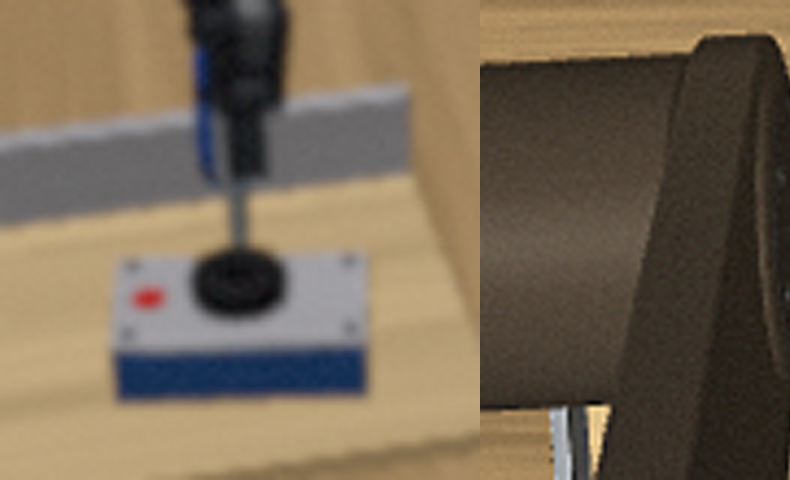

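```bash
cat > fit.py <<'E'
from h import *
from scipy.optimize import minimize
from scipy.ndimage import gaussian_filter
def hullpts(cx,cy,yaw,kind,zb=16):
    if kind=="knob":
        t=np.linspace(0,2*np.pi,60); return [[cx+18*np.cos(a),cy+18*np.sin(a),z] for a in t for z in(zb+30,zb+44)]
    c,s=np.cos(yaw),np.sin(yaw)
    return [[cx+c*x-s*y,cy+s*x+c*y,z] for x in(-50,50) for y in(-30,30) for z in(zb,zb+30)]
def render(p,sets,box,S=8):
    u0,v0,u1,v1=box; im=np.zeros(((v1-v0)*S,(u1-u0)*S),np.uint8)
    for P in sets:
        q=np.array([proj(p,X) for X in P]); q=((q+.5-[u0,v0])*S-.5)
        cv2.fillConvexPoly(im,cv2.convexHull(np.round(q*16).astype(np.int32)),255,shift=4)
    return cv2.resize(im,(u1-u0,v1-v0),interpolation=cv2.INTER_AREA)/255.
E
python3 - <<'E'
from fit import *
p=viewer.snapshot("side"); g=p["image"].astype(float)
for _ in range(4): g+=viewer.snapshot("side")["image"]
g/=5
s=sense(); x=s["position"]
B=(258,186,282,202); u0,v0,u1,v1=B
gray=g[v0:v1,u0:u1].max(2); print(np.round(gray[:, 3:21]).astype(int))
D=np.clip((150-gray)/(150-35),0,1)
W=np.ones_like(D); W[:, :]=1; W[:1,:]=1; W[12:]=0
W[:3,9:14]=0   # tip region
def cost(q): return (W*(gaussian_filter(render(p,[hullpts(q[0],q[1],0,"knob")],B),.5)-D)**2).sum()
best=min(((cost((540+dx,48+dy)),dx,dy) for dx in range(-6,7,2) for dy in range(-12,13,2)))
r=minimize(cost,(540+best[1],48+best[2]),method="Nelder-Mead",options=dict(initial_simplex=[(540+best[1],48+best[2]),(543+best[1],48+best[2]),(540+best[1],51+best[2])]))
print("knob in side cam",r.x,r.fun)
m=np.mean([viewer.cut_out(p,"box")[0]["mask"] for _ in range(1)],0)
# tip: column profile
print("tip profile u266..274, v180..190");print(np.round(g[180:190,265:275].mean(2)).astype(int))
print("x",x,"tip pred",proj(p,x-[0,0,38]))
E
```

```text
[[185 181 174 165 152 131 108  81  59  63  87 108 124 140 155 172 179 180]
 [175 163 143 120 101  74  54  39  33  36  44  52  67  88 117 146 161 169]
 [156 130  95  64  44  33  25  23  25  29  32  32  33  43  69 102 130 154]
 [139  99  56  34  28  24  20  19  23  22  25  26  29  30  38  62 106 145]
 [128  82  41  30  28  24  18  17  20  16  22  25  29  28  31  45  92 137]
 [118  68  33  30  30  29  24  23  24  22  27  29  31  31  26  40  87 133]
 [117  68  33  32  32  33  31  31  30  30  30  32  30  24  22  38  86 133]
 [125  76  32  24  30  34  33  33  35  32  31  27  24  21  18  39  87 134]
 [134  88  40  21  21  26  27  31  30  27  23  23  15  14  25  50  98 140]
 [145 108  64  33  20  16  18  21  20  18  17  15  16  25  48  80 117 149]
 [153 131 101  69  46  32  25  20  17  21  26  29  42  61  88 117 139 155]
 [159 151 132 108  89  75  62  58  55  62  66  74  90 109 127 146 154 160]
 [160 158 153 141 132 122 115 110 107 113 117 122 133 145 153 158 160 161]
 [161 161 159 157 155 152 151 147 145 149 152 153 156 159 162 161 162 161]
 [162 162 162 162 162 161 161 159 159 160 160 161 160 161 161 160 161 160]
 [161 160 159 159 159 157 156 156 154 155 154 153 152 151 150 150 150 150]]
knob in side cam [538.82496953  44.61642706] 6.201274873733693Traceback (most recent call last):
  File "<stdin>", line 15, in <module>
ValueError: only the last four pictures can be asked about
```

>>> {"api": "drive_tool", "payload": {"deltas": [0,-1,1,0,0,0,0,0,-1,1,-8,0,0,0,0,-1,1,-12,0,0,0,0,-1,1,-14,0,0,0,0,-1,1,-16,0,0,0,0,-1,1,-18,0,0,0,0,-1,1,-20,0,0,0,0,-1,1,-20,0,0,0]}}

```text
time: 7.55
position: [539.3, 50.6, 93.1]
ee_rot: [-3.138, -0.145, 0.0]
ft_force: [0.3, 0.7, -1.6]
gripper_width: 0.315
gripper_force: 59.2
```

>>> {"api": "drive_tool", "payload": {"deltas": [0,0,0,-3,0,0,0,0,0,0,-5,0,0,0,0,0,3,-5,0,0,0,0,-1,8,-5,0,0,0,0,-1,14,-5,0,0,0,0,-2,21,-5,0,0,0,0,-2,28,-5,0,0,0,0,-3,35,-5,0,0,0,0,-4,42,-5,0,0,0,0,-4,49,-5,0,0,0,0,-5,56,-5,0,0,0,0,-5,61,-5,0,0,0,0,-6,65,-5,0,0,0,0,-6,68,-5,0,0,0,0,-6,68,-5,0,0,0]}}

```text
time: 9.05
position: [533.3, 118.8, 88.3]
ee_rot: [-3.138, -0.145, -0.0]
ft_force: [0.4, -0.1, -1.2]
gripper_width: 0.31
gripper_force: 59.3
```

```bash
python3 - <<'E'
from h import *
s=sense();x=s["position"];print(x,s["gripper_width"],s["time"],s["ft_force"])
p=viewer.snapshot("side")
cv2.imwrite("pics/d4.png",cv2.resize(p["image"][145:235,195:320],(750,540),interpolation=2)[:,:,::-1])
E
```

```text
[533.30722285 118.84531517  88.31197122] 0.31029292817324106 9.05 [ 0.40637266 -0.05470632 -1.21422909]
```

View pics/d4.png

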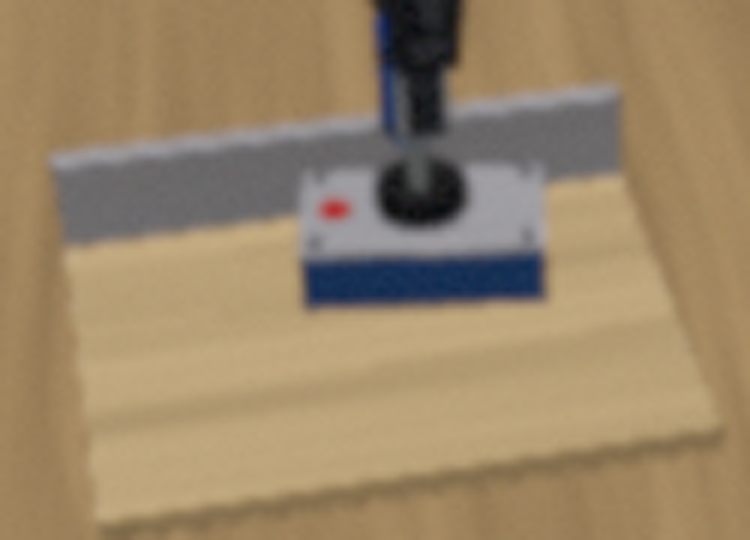

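>>> {"api": "drive_tool", "payload": {"deltas": [0,0,2,0,0,0,0,0,0,4,0,0,0,0,0,0,6,0,0,0,0,0,-1,7.5,0,0,0,0,0,-1,9,0,0,0,0,0,-1,10,0,0,0,0,0,-1,11,0,0,0,0,0,-1,12,0,0,0,0,0,-1,13,0,0,0,0,0,-1,14,0,0,0,0,0,-1,15,0,0,0,0,0,-1,15,0,0,0,0]}}

```text
time: 10.3
position: [532.3, 133.7, 88.3]
ee_rot: [-3.138, -0.145, -0.0]
ft_force: [0.6, -1.7, -0.3]
gripper_width: 0.31
gripper_force: 59.3
```

>>> {"api": "drive_tool", "payload": {"deltas": [0,0,1,0,0,0,0,0,0,2,0,0,0,0,0,0,3,0,0,0,0,0,0,3,0,0,0,0]}}

```text
time: 10.7
position: [532.3, 136.7, 88.3]
ee_rot: [-3.138, -0.145, -0.0]
ft_force: [0.2, 0.5, -0.7]
gripper_width: 0.317
gripper_force: 59.3
```

```bash
python3 - <<'E'
from h import *
s=sense();x=s["position"];print(x,s["gripper_width"],s["time"],s["ft_force"])
p=viewer.snapshot("side")
cv2.imwrite("pics/d5.png",cv2.resize(p["image"][145:235,195:320],(750,540),interpolation=2)[:,:,::-1])
E
```

```text
[532.32027369 136.68345583  88.30167873] 0.31691301429782587 10.7 [ 0.15128579  0.45671554 -0.72683246]
```

View pics/d5.png

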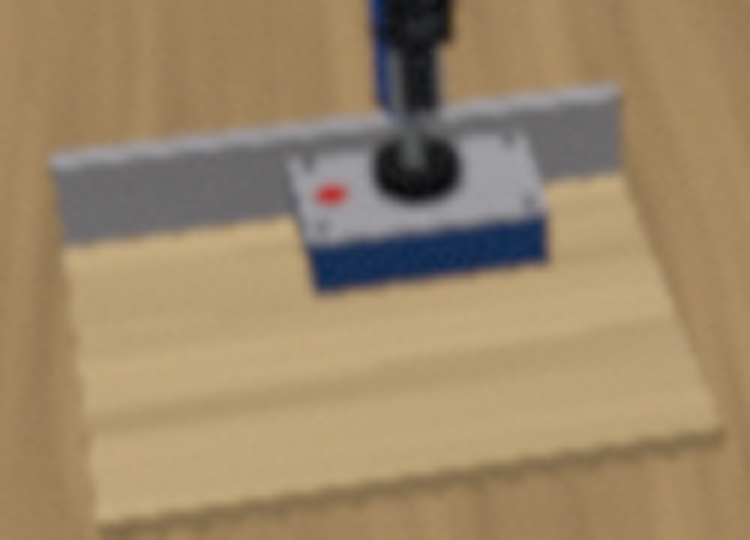

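>>> {"api": "drive_tool", "payload": {"deltas": [0,0,0.5,0,0,0,0,0,0,1,0,0,0,0,0,0,1.5,0,0,0,0,0,0,2,0,0,0,0,0,0,2,0,0,0,0]}}

```text
time: 11.25
position: [532.5, 137.6, 88.3]
ee_rot: [3.137, 0.146, 0.0]
ft_force: [3.5, -11.7, 0.4]
gripper_width: 0.311
gripper_force: 59.7
```

>>> {"api": "drive_tool", "payload": {"deltas": [0,0,0,-1,0,0,0,0,0,0,-1.5,0,0,0,0,0,0,-2,0,0,0,0,0,0,-2.5,0,0,0,0,0,0,-2.5,0,0,0]}}

```text
time: 11.75
position: [532.6, 137.6, 86.1]
ee_rot: [3.137, 0.145, 0.001]
ft_force: [1.8, -13.9, 4.5]
gripper_width: 0.312
gripper_force: 60.2
```

>>> {"api": "drive_tool", "payload": {"deltas": [0,0,0,-0.3,0,0,0,0,0,0,-0.6,0,0,0,0,0,0,-0.6,0,0,0,0,0,0,-0.6,0,0,0]}}

```text
time: 12.15
position: [532.7, 137.6, 85.8]
ee_rot: [3.137, 0.145, 0.001]
ft_force: [0.1, -12.8, 10.7]
gripper_width: 0.311
gripper_force: 60.9
```

>>> {"api": "drive_tool", "payload": {"deltas": [0,0,0,-0.1,0,0,0,0,0,0,-0.1,0,0,0,0,0,0,-0.1,0,0,0,0,0,0,-0.1,0,0,0,0,0,0,-0.1,0,0,0]}}

```text
time: 12.65
position: [532.8, 137.6, 85.8]
ee_rot: [3.137, 0.145, 0.001]
ft_force: [-0.1, -13.3, 12.3]
gripper_width: 0.316
gripper_force: 60.9
```

```bash
python3 - <<'E'
from h import *
p=viewer.snapshot("side")
s=sense();print(s["position"],s["time"],s["ft_force"],s["torque"])
cv2.imwrite("pics/d6.png",cv2.resize(p["image"][150:210,225:300],(750,600),interpolation=2)[:,:,::-1])
E
```

```text
[532.7686622  137.56810347  85.80821726] 12.7 [  0.36231377 -13.59834331  13.31202933] [-2.71628893  0.03981555  0.01363778]
```

View pics/d6.png

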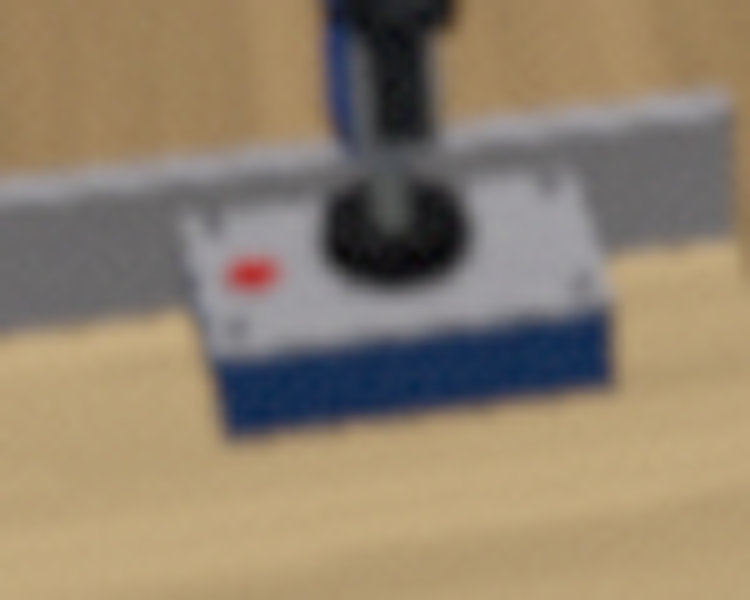

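The box lies flush along the fence: its front edge, from (228,435) to (608,385), runs parallel to the fence base. The tip is in the recess, and the push is steady at about 13 N towards the fence and 13 N down.

```bash
python3 -c "
from plant import job
print(job.hand_in())"
```

```text
the job is handed in; nothing more can be done
None
```

I handed the job in at about 12.7 s: in the last side view the box lies flush along the fence, held there through the blue driver in the knob's recess with about 13 N towards the fence and 13 N down, still gripped (the hand-in returned no verdict).

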